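# Turn the charcoal filter round in the compost pail lid

## Task

The white charcoal filter has been put back to front in the lid of the steel compost pail. Lift it clear out of its pocket by its square grip, turn it half a turn, and lower it fully home in the same pocket, flat, with its green end now towards the brass hinge. Do not drop it in: let go only once it is down.

Things in the scene. Friction and masses are not known exactly. Their poses are not given: they have to be found in the camera images.
- filter_grip (a point): Centre of the filter's grip. Loose white plastic plate 120 (x) x 70 (y) x 20 mm, about 0.12 kg, with an upright white block 30 x 30 mm, 36 mm tall, mid-top, to be taken across either pair of faces. Point is 18 mm above the plate's top, 38 mm above its underside. x points to the end with the green band, z up. Starts in the lid's pocket, green end away from the hinge.
- pocket (a point): Centre of the pocket's mouth, level with the lid's top, 155 mm above the bench. The pail is a fixed steel box 250 (x) x 180 mm, dark lid clipped shut. Pocket 20 mm deep, flat floor, 133 (x) x 83 (y) mm: 6.5 mm play on each side of the filter, whose plate seats level with the lid's top. Its top 9 mm slope outward to 145 x 95 mm at the mouth. x points to the brass hinge, z up.
- hinge (a point): Brass hinge barrel (18 mm thick, 130 mm long) on the back edge of the lid; the point is level with the lid's top, 131 mm from the pocket's centre along the pocket's x. The opposite edge has a black clip. Axes as for the pocket.
Things that resemble listed ones, but are neither listed nor needed, are in the scene too. Of the things that look like the part that bears filter_grip, the largest one is meant.

How it is judged (in metres and radians):
On the way, in this order (a step that is already met when the one before it is completed fails the run):
1. the filter is lifted clear of the pocket (its underside at least 5 mm above the lid) (z of filter_grip in the frame of pocket above 0.043 m), for 0.1 s.
2. the turned filter is lowered into the pocket while still held (its underside at least 10 mm below the lid's top) (z of filter_grip in the frame of pocket below 0.028 m and horizontal distance between filter_grip and pocket below 0.012 m and x of hinge in the frame of filter_grip above 0.1 m and contact force between the fingers and anything else above 0.5 N), for 0.1 s.
At the end, for the whole second after the job is handed in: The filter lies in the pocket with its green end towards the hinge: centred within 12 mm, fully down within 5 mm, lengthwise within 10 degrees and flat within 5 degrees, and it stays so after release (horizontal distance between filter_grip and pocket below 0.012 m and z of filter_grip in the frame of pocket between 0.013 and 0.023 m and x of hinge in the frame of filter_grip above 0.1 m and angle between the x axis of filter_grip and the x axis of pocket, either way round below 0.175 rad and angle between filter_grip's own z axis and vertical below 0.09 rad); the robot touches nothing.
It also fails if it takes over 42 s, if anything falls off the work surface, if the arm or the gripper's body presses on something with over 40 N, if the wrist force passes 120 N, or if a joint passes its speed limit or range.

## Robot

A 6-joint arm with a two-finger parallel gripper is mounted at the origin on the work surface. World frame = base frame: x ahead of the robot, y to its left, z up, the work surface at z = 0. Lengths are in m, angles in degrees, forces in N, time in s.
With the tool pointing down it reaches from about 0.4 to 0.825 m from the base axis. Payload 7 kg.
Tool frame: the origin (TCP) lies midway between the tips of the shut fingers; the grasp point (between the pads) lies 19 mm behind it; z points along the fingers, y is the line along which they close (so a half turn about z gives the same grasp; the last joint's range is limited). The gripper opens to 88 mm and grips with 3 to 60 N. Pads are 19 mm wide; open, the fingers measure 130 mm over their backs; the gripper's body (78 mm by 193 mm) begins 47 mm behind the grasp point.
Start: joints at [85.205, 20.546, 0.682, 0, -70.136, -16.507], TCP at [0.245, 0.629, 0.227] pointing down, gripper open.
Joint ranges: [-176.03, 176.03], [-82.01, 121.73], [-58.28, 71.71], [-173.87, 95.51], [-174.79, -0.11], [-173.66, 173.66]. Speed limits (degrees/s): [136.94, 136.94, 172.46, 180, 180, 180].

## Interface

Orientations are given as [roll, pitch, yaw] about the fixed x, y, z axes, in that order (R = Rz(yaw) Ry(pitch) Rx(roll)).
In Python, from plant import r, eyes, workorder gives the robot as it stands.
- The arm moves only by the tool step_arm, never from a script. Its argument "plan" is a list of rows, each a list of 5 numbers: the shift along the tool's x, y, z each as a share of 25 cm, from -1 to 1, then the turn about the tool's z as a share of 60 degrees, from -1 to 1, then the finger opening in mm, from 0 to 87.6. In form: [[x, y, z, turn, jaw], ...]. A call has 1 to 12 rows; each row is the pose to reach, as a shift and turn from the pose commanded when the call began, along the tool's axes at that moment; what a row does not reach only later rows make up. A row lasts 1/12 s, in which the tool goes at most 41.7 mm and 7.16 degrees, less where a joint would pass 70% of its speed; a pose out of reach is approached as far as the arm can. A call with a number of a shift or a turn outside -1 to 1 is refused whole. A call with a gripper value outside its range is refused whole. The fingers move at their own pace and stop on an object; "newtons" is the grip in N (left out, the last holds). Time passes only in rows, so rows that repeat a pose let the fingers close. It gives the time, the measured TCP pose, the force, the opening and the grip force at its end, in the units of the state.
- r.get_state(): the state, without advancing time (a new reading comes with each control period).
- eyes.capture(name): name is "scene" or "side" or "wrist"; returns the picture (480x640x3 uint8, red, green, blue); there is no depth.
- eyes.camera_model(name): a dict with "fov_y" (degrees; the focal length in pixels is half the picture's height over the tangent of half this angle, whatever the lens; pixels are square), "cx", "cy" (the principal point, pixels), "world_to_cam" (4x4, takes a point from world to camera coordinates); the wrist camera has in their place "hand_eye" (4x4, takes a point from camera to tool coordinates, whose origin is the TCP and whose axes are the flange's). Camera axes: x right, y up, looking along -z (the intrinsics and any distortion apply to the point x, -y, -z); pixel columns grow to the right and rows downward; lengths in m; the calibration is good to about 2 mm. A picture is of the moment at which its call begins: read the wrist's pose just before it. camera_model takes no time and is no camera call.
- workorder.close_job(): hands the job in; it is judged then, once.
The state is a dict: "time_s": time; "joints": joint angles; "qd": joint speeds; "joint_torque": joint torques, N m; "tcp_pos": TCP position; "eef_rot": TCP orientation; "contact_force": force on the tool from outside, world axes, zero at the start; "moment": the same for the moment, N m; "gripper_width": finger opening in m; "gripper_force": force on a finger pad.
Only numpy, scipy, OpenCV 4.12 (cv2) and the standard library are available. Lean on these libraries where they do the work, as an engineer would, in place of code of your own. Each camera call takes 0.05 s, during which the arm holds its last target. There are 200 camera calls.

## Working session

There is one attempt and no reset: what is moved stays moved. The work goes in short steps, Python scripts to look and compute and a tool call to move; the robot and the scene stay as the last step left them, time stands still between calls to the robot, and variables do not carry over. Pictures are saved under pics/ and viewed, at most 11 in all, crops included, and the job is handed in when it is done.

Besides the shell and the picture viewer there is one more tool, called after "Emit:" by a JSON object that holds its "api" and its "payload", one argument or row to a line. step_arm: Moves the arm, as the interface text tells. Its arguments: {"type":"object","properties":{"plan":{"type":"array"},"newtons":{"type":"number"}},"required":["plan"]}

```bash
mkdir -p pics
python3 - <<'E'
from plant import r,eyes,workorder
import cv2,numpy as np
s=r.get_state();print(s['time_s'],s['tcp_pos'],s['eef_rot'],s['gripper_width'])
for n in ['scene','side','wrist']:
    im=eyes.capture(n);cv2.imwrite(f'pics/{n}0.png',im[:,:,::-1]);m=eyes.camera_model(n);print(n,m)
E
```

```text
0.0 [0.2450685  0.62841793 0.22560843] [ 1.79902841e+02 -9.99162192e-03 -2.13108064e+01] 0.08762726987117894
scene {'fov_y': 45.58177047067667, 'cx': 331.80731192820707, 'cy': 247.70415785030633, 'world_to_cam': array([[-0.88221901,  0.4705938 , -0.01520166,  0.52146051],
       [-0.34876349, -0.63145287,  0.69255418,  0.11956641],
       [ 0.31631257,  0.61628625,  0.72120567, -0.98738642],
       [ 0.        ,  0.        ,  0.        ,  1.        ]])}
side {'fov_y': 47.62471913925422, 'cx': 315.3812622613948, 'cy': 245.6042004259337, 'world_to_cam': array([[-0.95969132, -0.28092691,  0.00852304,  0.58915901],
       [ 0.15640832, -0.50862907,  0.84665985, -0.20226234],
       [-0.23351447,  0.81386518,  0.53206621, -0.67901169],
       [ 0.        ,  0.        ,  0.        ,  1.        ]])}
wrist {'fov_y': 70.32316968130898, 'cx': 319.24251175258274, 'cy': 241.32456019057352, 'hand_eye': array([[-8.42814660e-04,  9.60753526e-01,  2.77402147e-01,
         7.34504655e-02],
       [ 9.99999394e-01,  6.13265651e-04,  9.14257569e-04,
         9.11267784e-05],
       [ 7.08254975e-04,  2.77402750e-01, -9.60753461e-01,
        -1.57975073e-01],
       [ 0.00000000e+00,  0.00000000e+00,  0.00000000e+00,
         1.00000000e+00]])}
```

View pics/scene0.png

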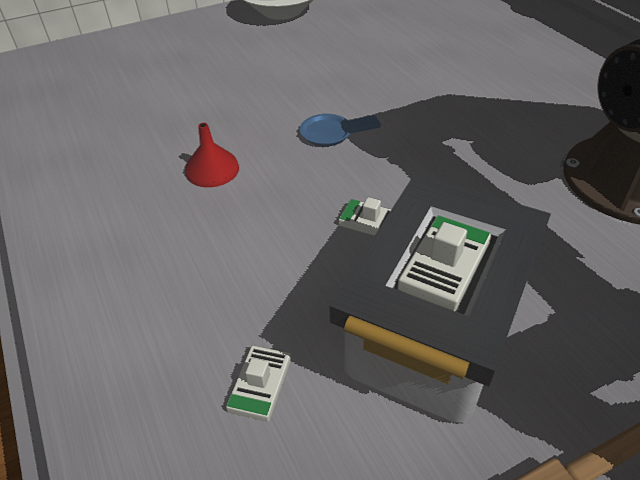

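View pics/side0.png

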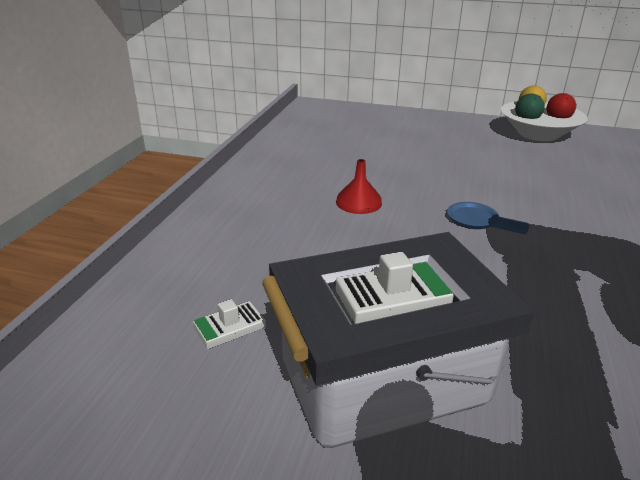

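View pics/wrist0.png

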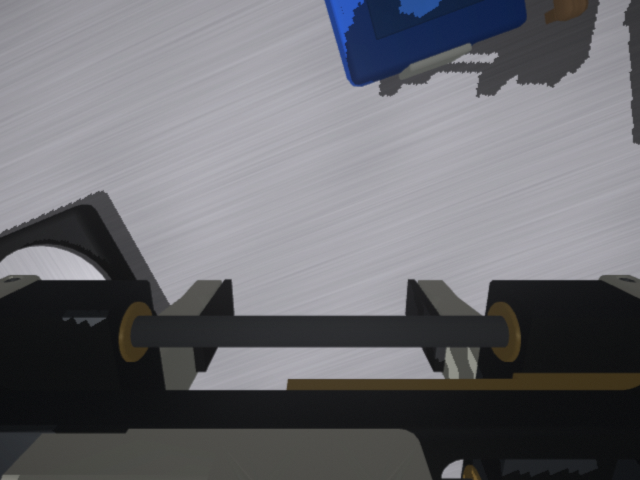

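The scene and side views show the pail's filter grip at about (450,240) and (396,270). The hinge runs (347,325)–(467,368) in scene and (268,285)–(301,350) in side, with the green end away from it. The wrist does not see the pail yet. I'll triangulate roughly first.

```bash
cat > h.py <<'E'
from plant import r,eyes,workorder
import cv2,numpy as np
from scipy.spatial.transform import Rotation as R
def K(m):
    f=240/np.tan(np.radians(m['fov_y']/2));return f,m['cx'],m['cy']
def wcam(s,m):
    T=np.eye(4);T[:3,:3]=R.from_euler('xyz',s['eef_rot'],degrees=True).as_matrix();T[:3,3]=s['tcp_pos']
    return T@m['hand_eye']
def ray(n,p,s=None):
    m=eyes.camera_model(n);f,cx,cy=K(m)
    C=wcam(s,m) if n=='wrist' else np.linalg.inv(m['world_to_cam'])
    d=C[:3,:3]@np.array([(p[0]-cx)/f,-(p[1]-cy)/f,-1]);return C[:3,3],d/np.linalg.norm(d)
def onz(n,p,z,s=None):
    o,d=ray(n,p,s);return o+d*(z-o[2])/d[2]
def tri(*rays):
    A=sum(np.eye(3)-np.outer(d,d) for o,d in rays);b=sum((np.eye(3)-np.outer(d,d))@o for o,d in rays)
    x=np.linalg.solve(A,b);return x,[np.linalg.norm(np.cross(x-o,d)) for o,d in rays]
E
python3 - <<'E'
from h import *
np.set_printoptions(precision=4,suppress=True)
for nm,a,b in [('hingefar',(347,325),(268,285)),('hingenear',(467,368),(301,350)),('griptop',(453,232),(396,260)),('lidcorner',(330,308),(270,265)),('lidcornernear',(494,376),(318,362)),('lidc3',(550,212),(527,300)),('lidc4',(411,178),(450,235))]:
    print(nm,*tri(ray('scene',a),ray('side',b)))
big=np.zeros((560,800,3),np.uint8)
for i,(n,(x,y)) in enumerate([('scene',(365,180)),('side',(300,225))]):
    big[:, i*400:(i+1)*400]=cv2.resize(cv2.imread(f'pics/{n}0.png')[y:y+210,x:x+150],(400,560),interpolation=cv2.INTER_CUBIC)
cv2.imwrite('pics/c1.png',big)
E
```

```text
hingefar [0.637  0.1247 0.1415] [np.float64(0.0011746278348275083), np.float64(0.0011746278348275564)]
hingenear [0.5623 0.2314 0.1515] [np.float64(0.0002533456492411812), np.float64(0.0002533456492411607)]
griptop [0.491  0.1026 0.1918] [np.float64(0.001003908876899065), np.float64(0.0010039088768991353)]
lidcorner [0.6443 0.1008 0.1516] [np.float64(0.0008263112969326943), np.float64(0.0008263112969327177)]
lidcornernear [0.5425 0.248  0.1524] [np.float64(0.00347953631330769), np.float64(0.0034795363133076486)]
lidc3 [0.3495 0.1107 0.1699] [np.float64(0.0025845004220404117), np.float64(0.002584500422040501)]
lidc4 [ 0.4388 -0.0509  0.1422] [np.float64(0.002326092640283774), np.float64(0.0023260926402837783)]
```

View pics/c1.png

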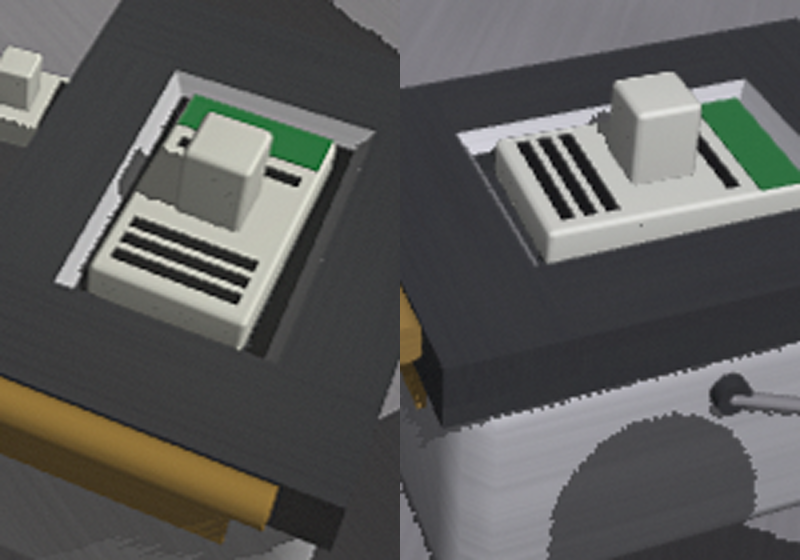

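The crop confirms the geometry: the green band is opposite the hinge, and the grip and lid heights match the text. The pocket is near (0.494, 0.102) with yaw about 35°. Setting out above it.

Emit:
{"api": "step_arm", "payload": {
  "plan": [
    [0,0,-0.4,0,87],
    [0.1,0.1,-0.4,0,87],
    [0.84,0.8,-0.4,0,87],
    [0.84,0.8,-0.4,0,87],
    [0.84,0.8,-0.4,0,87],
    [0.84,0.8,-0.4,0,87],
    [0.84,0.8,-0.4,0,87],
    [0.84,0.8,-0.4,0,87],
    [0.84,0.8,-0.4,0,87],
    [0.84,0.8,-0.4,0,87],
    [0.84,0.8,-0.4,0,87]
  ],
  "newtons": 20
}}

```text
time_s: 1.07
tcp_pos: [0.3687, 0.3652, 0.327]
eef_rot: [-179.9, 0.0, -21.4]
contact_force: [-0.2, 0.2, -0.8]
gripper_width: 0.0872
gripper_force: 0.0
```

Emit:
{"api": "step_arm", "payload": {
  "plan": [
    [0.84,0.8,0,0.562,87],
    [0.84,0.8,0,0.562,87],
    [0.84,0.8,0,0.562,87],
    [0.84,0.8,0,0.562,87],
    [0.84,0.8,0,0.562,87],
    [0.84,0.8,0,0.562,87],
    [0.84,0.8,0,0.562,87],
    [0.84,0.8,0,0.562,87],
    [0.84,0.8,0,0.562,87],
    [0.84,0.8,0,0.562,87],
    [0.84,0.8,0,0.562,87],
    [0.84,0.8,0,0.562,87]
  ]
}}

```text
time_s: 2.07
tcp_pos: [0.4909, 0.105, 0.3264]
eef_rot: [180.0, 0.0, -54.9]
contact_force: [0.3, 1.2, 0.3]
gripper_width: 0.0874
gripper_force: 0.0
```

Run:
```python
from h import *
s=r.get_state();print(s['time_s'],s['tcp_pos'],s['eef_rot'],s['joints'],s['contact_force'])
im=eyes.capture('wrist');cv2.imwrite('pics/w1.png',im[:,:,::-1]);np.save('w1.npy',s,allow_pickle=True)
```

```text
2.0667 [0.49092091 0.10499726 0.32642922] [ 1.79989489e+02  8.11447236e-03 -5.48979137e+01] [ 3.45268555e+01  9.94955739e-01 -1.09323288e+01 -8.18493679e-03
 -7.80833071e+01  5.76922417e-01] [0.29007324 1.20477241 0.30623405]
```

View pics/w1.png

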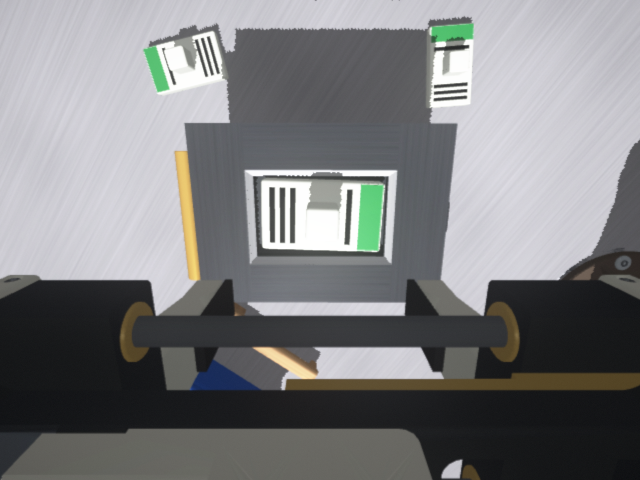

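The wrist view shows the pail centred. The pocket mouth corners are near (245,170), (397,171), (392,265) and (250,265). The plate spans (262,180)–(382,252), the grip is around (322,215), and the hinge is on the left at (187,215). Joint 6 sits near 0°, so I'll grasp at ±90° to leave room for the half turn.

Run:
```python
from h import *
np.set_printoptions(precision=4,suppress=True)
s=np.load('w1.npy',allow_pickle=True).item()
def quad(nm,P,z):
    W=np.array([onz('wrist',p,z,s) for p in P])[:,:2];a=W[0]-W[1]+W[3]-W[2]
    print(nm,W.mean(0),'yaw',np.degrees(np.arctan2(a[1],a[0])),np.linalg.norm(W[0]-W[1]),np.linalg.norm(W[0]-W[3]))
quad('mouth',[(245,170),(397,171),(392,265),(250,265)],.155)
quad('plate',[(262,180),(383,183),(381,252),(262,250)],.155)
im=cv2.imread('pics/w1.png');hsv=cv2.cvtColor(im,cv2.COLOR_BGR2HSV)
def blob(lo,hi,box):
    m=cv2.inRange(hsv,lo,hi);k=np.zeros_like(m);x0,y0,x1,y1=box;k[y0:y1,x0:x1]=255
    c=max(cv2.findContours(m&k,0,2)[0],key=cv2.contourArea);return cv2.minAreaRect(c)
g=blob((50,80,40),(85,255,255),(240,165,400,270));h=blob((10,100,80),(30,255,255),(165,140,205,285));print(g,h)
G=onz('wrist',g[0],.155,s);H=onz('wrist',h[0],.157,s);print('green',G,'hinge',H,np.degrees(np.arctan2(*(H-G)[1::-1])))
for a,b in [((245,170),(432.5,207)),((397,171),(505.6,229.5)),((250,265),(386.4,286))]:pass
# pairing tested for both corner orders: hinge side corners
for nm,w,c in [('hingefar-y-',(245,170),(386.4,286)),('green side y-',(397,171),(432.5,207)),('green side y+',(392,265),(505.6,229.5))]:
    print(nm,*tri(ray('wrist',w,s),ray('scene',c)))
gr=hsv.copy();crop=cv2.resize(im[150:280,235:405],None,fx=4,fy=4,interpolation=cv2.INTER_CUBIC);cv2.imwrite('pics/w1c.png',crop)
```

```text
mouth [0.4894 0.103 ] yaw 34.872858298007415 0.14430465414581664 0.09578013535639414
plate [0.49   0.1004] yaw 33.85214627213241 0.1159339038817669 0.07030581171968409
((369.46697998046875, 216.96194458007812), (21.58785629272461, 65.54728698730469), 4.085616588592529) ((187.36439514160156, 214.96163940429688), (129.8091278076172, 12.14343547821045), 83.9909896850586)
green [0.4518 0.0733 0.155 ] hinge [0.5994 0.1739 0.157 ] 34.27941605930907
hingefar-y- [0.5765 0.1054 0.1528] [np.float64(8.530778397817968e-07), np.float64(8.530778399830415e-07)]
green side y- [0.4569 0.0227 0.1522] [np.float64(1.3526766404930471e-05), np.float64(1.3526766404915479e-05)]
green side y+ [0.4029 0.0997 0.1534] [np.float64(0.0012828669374788074), np.float64(0.00128286693747876)]
```

View pics/w1c.png

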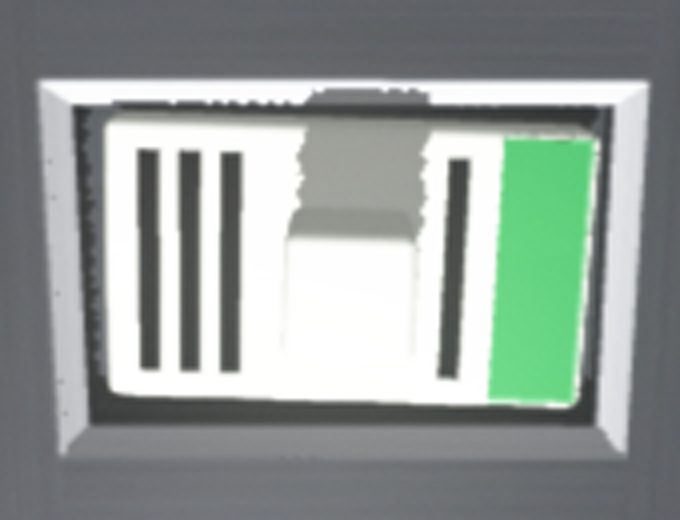

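The plate is turned about 1.5° from the pocket and close to its centre. Turning −88.4° and descending for a close look.

Emit:
{"api": "step_arm", "payload": {
  "plan": [
    [0.013,0.014,0.15,-0.74,87],
    [0.013,0.014,0.15,-0.74,87],
    [0.013,0.014,0.15,-0.74,87],
    [0.013,0.014,0.15,-0.74,87],
    [0.013,0.014,0.15,-0.74,87],
    [0.013,0.014,0.15,-0.74,87],
    [0.013,0.014,0.15,-0.74,87],
    [0.013,0.014,0.15,-0.74,87],
    [0.013,0.014,0.15,-0.74,87]
  ]
}}

```text
time_s: 2.87
tcp_pos: [0.4901, 0.0995, 0.2891]
eef_rot: [-180.0, -0.0, -10.8]
contact_force: [0.6, 0.3, 0.3]
gripper_width: 0.0867
gripper_force: 0.0
```

Emit:
{"api": "step_arm", "payload": {
  "plan": [
    [0,0,0,-0.733,87],
    [0,0,0,-0.733,87],
    [0,0,0,-0.733,87],
    [0,0,0,-0.733,87],
    [0,0,0,-0.733,87],
    [0,0,0,-0.733,87],
    [0,0,0,-0.733,87],
    [0,0,0,-0.733,87],
    [0,0,0,-0.733,87]
  ]
}}

```text
time_s: 3.62
tcp_pos: [0.4902, 0.099, 0.2891]
eef_rot: [180.0, -0.0, 33.1]
contact_force: [-0.7, -0.0, -0.3]
gripper_width: 0.0868
gripper_force: 0.0
```

Run:
```python
from h import *
s=r.get_state();print(s['time_s'],s['tcp_pos'],s['eef_rot'],s['joints'],s['contact_force'])
im=eyes.capture('wrist');cv2.imwrite('pics/w2.png',im[:,:,::-1]);np.save('w2.npy',s,allow_pickle=True)
```

```text
3.6167 [0.49022027 0.09903231 0.28910715] [ 1.79997942e+02 -4.82402460e-03  3.30708420e+01] [ 3.39736854e+01  1.68886329e+00 -1.49824073e+01  2.22739964e-03
 -7.33239384e+01  8.90965175e+01] [-0.74304144 -0.02852863 -0.2918985 ]
```

View pics/w2.png

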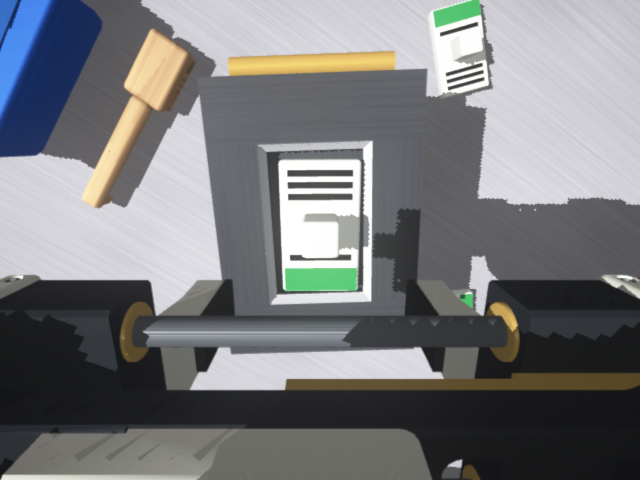

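In this view the mouth corners are about (260,146), (372,142), (372,300) and (273,304). The plate runs (279,160)–(361,160) to (286,292)–(356,292), the grip top is about (303–338, 215–257), and the hinge is at the top. I'll compute the corrections.

Run:
```python
from h import *
np.set_printoptions(precision=4,suppress=True)
s=np.load('w2.npy',allow_pickle=True).item();s1=np.load('w1.npy',allow_pickle=True).item()
def quad(nm,P,z):
    W=np.array([onz('wrist',p,z,s) for p in P])[:,:2];a=W[0]-W[3]+W[1]-W[2]
    print(nm,W.mean(0),'yaw',np.degrees(np.arctan2(a[1],a[0])),np.linalg.norm(W[0]-W[1]),np.linalg.norm(W[0]-W[3]))
quad('mouth',[(260,146),(372,142),(372,300),(273,304)],.155)
quad('plate',[(279,160),(361,160),(356,292),(286,292)],.155)
# grip: edge cues
print('w1 edge mid',onz('wrist',(323.3,209),.191,s1))
print('w2 grip mid',onz('wrist',(320.5,236.5),.191,s))
im=cv2.imread('pics/w2.png');cv2.imwrite('pics/w2c.png',cv2.resize(im[135:315,250:385],None,fx=3.3,fy=3.3,interpolation=cv2.INTER_CUBIC))
for a,b in [((260,146),(250,265)),((372,142),(245,170)),((372,300),(397,171)),((273,304),(392,265))]: print(*tri(ray('wrist',a,s),ray('wrist',b,s1)))
```

```text
mouth [0.4912 0.1011] yaw 35.31748083594967 0.09238918331981126 0.14345011509555455
plate [0.4906 0.0995] yaw 33.50366958606786 0.06845010541044397 0.11982912763276238
w1 edge mid [0.4998 0.0883 0.191 ]
w2 grip mid [0.4935 0.1015 0.191 ]
[0.5242 0.1783 0.1694] [np.float64(0.0001733680019822095), np.float64(0.00017336800198212068)]
[0.5765 0.105  0.1597] [np.float64(0.000932882481955482), np.float64(0.0009328824819554306)]
[0.4609 0.0238 0.1596] [np.float64(0.000456724552293376), np.float64(0.0004567245522935151)]
[0.4084 0.099  0.1627] [np.float64(0.0010776528903000142), np.float64(0.0010776528903000228)]
```

View pics/w2c.png

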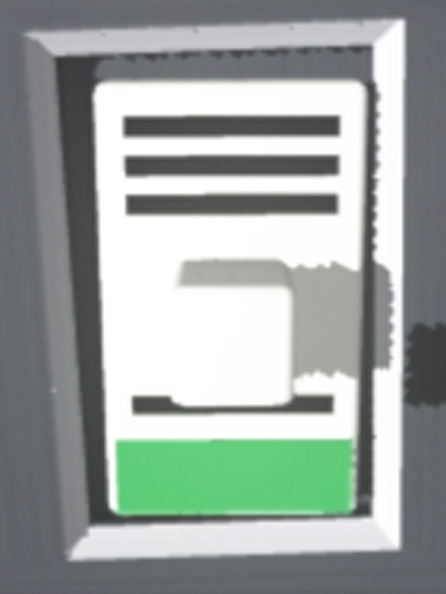

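Position is good, within 2 mm. Descending and gripping.

Emit:
{"api": "step_arm", "payload": {
  "plan": [
    [0,0,0.15,0,87],
    [0,0,0.3,0,87],
    [0,0,0.4,0,87],
    [0,0,0.47,0,87],
    [0,0,0.5,0,87],
    [0,0,0.515,0,87],
    [0,0,0.515,0,87],
    [0,0,0.515,0,87]
  ]
}}

```text
time_s: 4.33
tcp_pos: [0.491, 0.0993, 0.1614]
eef_rot: [180.0, -0.1, 33.3]
contact_force: [-0.1, 0.8, 0.1]
gripper_width: 0.0866
gripper_force: 0.0
```

Emit:
{"api": "step_arm", "payload": {
  "plan": [
    [0,0,0,0,22],
    [0,0,0,0,22],
    [0,0,0,0,22],
    [0,0,0,0,22],
    [0,0,0,0,22],
    [0,0,0,0,22],
    [0,0,0,0,22],
    [0,0,0,0,22],
    [0,0,0,0,22],
    [0,0,0,0,22],
    [0,0,0,0,22],
    [0,0,0,0,22]
  ],
  "newtons": 25
}}

```text
time_s: 5.33
tcp_pos: [0.4902, 0.0989, 0.1603]
eef_rot: [180.0, 0.0, 33.4]
contact_force: [1.5, -0.8, 0.9]
gripper_width: 0.0298
gripper_force: 25.0
```

Emit:
{"api": "step_arm", "payload": {
  "plan": [
    [0,0,-0.03,0,22],
    [0,0,-0.08,0,22],
    [0,0,-0.15,0,22],
    [0,0,-0.25,0,22],
    [0,0,-0.35,0,22],
    [0,0,-0.4,0,22],
    [0,0,-0.4,0,22],
    [0,0,-0.4,0,22],
    [0,0,-0.4,0,22]
  ]
}}

```text
time_s: 6.08
tcp_pos: [0.4895, 0.0987, 0.2594]
eef_rot: [-180.0, 0.1, 33.3]
contact_force: [-0.2, 0.3, -1.5]
gripper_width: 0.0297
gripper_force: 25.0
```

Emit:
{"api": "step_arm", "payload": {
  "plan": [
    [0,0,0,0.1,22],
    [0,0,0,0.2,22],
    [0,0,0,0.3,22],
    [0,0,0,0.4,22],
    [0,0,0,0.5,22],
    [0,0,0,0.6,22],
    [0,0,0,0.7,22],
    [0,0,0,0.8,22],
    [0,0,0,0.9,22],
    [0,0,0,0.99,22],
    [0,0,0,0.99,22]
  ]
}}

```text
time_s: 7.0
tcp_pos: [0.4895, 0.0986, 0.2589]
eef_rot: [179.9, 0.1, -26.3]
contact_force: [0.4, -0.3, -1.5]
gripper_width: 0.0297
gripper_force: 25.0
```

Emit:
{"api": "step_arm", "payload": {
  "plan": [
    [0,0,0,0.1,22],
    [0,0,0,0.2,22],
    [0,0,0,0.3,22],
    [0,0,0,0.4,22],
    [0,0,0,0.5,22],
    [0,0,0,0.6,22],
    [0,0,0,0.7,22],
    [0,0,0,0.8,22],
    [0,0,0,0.9,22],
    [0,0,0,0.99,22],
    [0,0,0,0.99,22]
  ]
}}

```text
time_s: 7.92
tcp_pos: [0.4897, 0.0987, 0.2593]
eef_rot: [179.9, -0.0, -85.5]
contact_force: [0.7, -0.9, -1.7]
gripper_width: 0.0298
gripper_force: 25.0
```

Emit:
{"api": "step_arm", "payload": {
  "plan": [
    [0,0,0,0.1,22],
    [0,0,0,0.2,22],
    [0,0,0,0.3,22],
    [0,0,0,0.4,22],
    [0,0,0,0.5,22],
    [0,0,0,0.6,22],
    [0,0,0,0.7,22],
    [0,0,0,0.8,22],
    [0,0,0,0.9,22],
    [0,0,0,0.99,22],
    [0,0,0,0.99,22],
    [0,0,0,0.99,22]
  ]
}}

```text
time_s: 8.92
tcp_pos: [0.49, 0.0988, 0.2598]
eef_rot: [180.0, -0.1, -144.5]
contact_force: [0.4, 0.4, -2.6]
gripper_width: 0.0299
gripper_force: 25.0
```

Run:
```python
from h import *
s=r.get_state();print(s['time_s'],s['tcp_pos'],s['eef_rot'],s['joints'],s['gripper_width'])
im=eyes.capture('wrist');np.save('w3.npy',s,allow_pickle=True);cv2.imwrite('pics/w3.png',im[:,:,::-1])
sd=eyes.capture('side');cv2.imwrite('pics/s3.png',sd[:,:,::-1])
cv2.imwrite('pics/c3.png',np.hstack([cv2.resize(im[100:400,150:450,::-1],(400,400)),cv2.resize(sd[130:430,240:540,::-1],(400,400))]))
```

```text
8.9167 [0.48999889 0.09884804 0.25983472] [ 1.79992923e+02 -5.15516810e-02 -1.44463567e+02] [ 3.39636898e+01  2.62489468e+00 -1.78115385e+01 -6.03759009e-03
 -6.96152934e+01 -8.84251545e+01] 0.029889093534594683
```

View pics/c3.png

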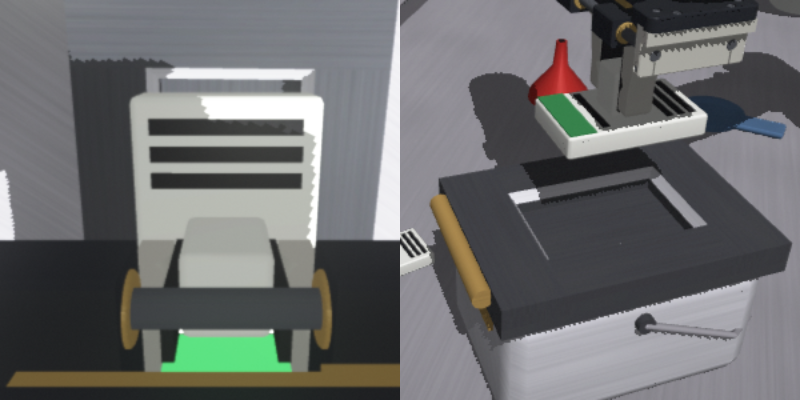

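The filter is held level with the green end now towards the hinge. In the wrist view the far mouth edge runs (260,151)–(386,151) and the far plate edge (249,173)–(391,173). I'll compute their relative offset.

Run:
```python
from h import *
np.set_printoptions(precision=4,suppress=True)
s=np.load('w3.npy',allow_pickle=True).item()
a=[onz('wrist',p,.155,s) for p in [(260.3,151),(386.2,151)]]
b=[onz('wrist',p,.2545,s) for p in [(249,172.8),(391.5,172.8)]]
R3=R.from_euler('xyz',s['eef_rot'],degrees=True).as_matrix()
for n,e in (('mouth',a),('plate',b)):
    t=[R3.T@(p-s['tcp_pos']) for p in e];print(n,t,np.linalg.norm(t[0]-t[1]))
for P in [(.490,.102),(.4894,.103),(.4912,.1011)]: print('pocket in tool',(R3.T@(np.array([*P,.155])-s['tcp_pos'])))
```

```text
mouth [array([ 0.0698, -0.0427,  0.1049]), array([0.0698, 0.0512, 0.1049])] 0.09391920696392488
plate [array([ 0.0621, -0.032 ,  0.0054]), array([0.062 , 0.0353, 0.0054])] 0.0672162802710871
pocket in tool [-0.0019  0.0026  0.1048]
pocket in tool [-0.002   0.0037  0.1048]
pocket in tool [-0.0024  0.0011  0.1048]
```

Emit:
{"api": "step_arm", "payload": {
  "plan": [
    [-0.016,0.01,0,0.01,22],
    [-0.016,0.01,0.1,0.01,22],
    [-0.016,0.01,0.2,0.01,22],
    [-0.016,0.01,0.25,0.01,22],
    [-0.016,0.01,0.28,0.01,22],
    [-0.016,0.01,0.3,0.01,22],
    [-0.016,0.01,0.32,0.01,22],
    [-0.016,0.01,0.34,0.01,22],
    [-0.016,0.01,0.35,0.01,22],
    [-0.016,0.01,0.36,0.01,22],
    [-0.016,0.01,0.36,0.01,22]
  ]
}}

```text
time_s: 9.93
tcp_pos: [0.492, 0.1033, 0.1702]
eef_rot: [180.0, 0.0, -145.4]
contact_force: [0.3, 0.9, -1.1]
gripper_width: 0.0301
gripper_force: 25.0
```

Emit:
{"api": "step_arm", "payload": {
  "plan": [
    [0,0,0.01,0,22],
    [0,0,0.018,0,22],
    [0,0,0.024,0,22],
    [0,0,0.03,0,22],
    [0,0,0.034,0,22],
    [0,0,0.036,0,22],
    [0,0,0.036,0,22],
    [0,0,0.036,0,22]
  ]
}}

```text
time_s: 10.6
tcp_pos: [0.4921, 0.1033, 0.1613]
eef_rot: [-180.0, 0.0, -145.4]
contact_force: [0.6, -0.3, -1.8]
gripper_width: 0.0297
gripper_force: 25.0
```

It went in freely with no contact force. Now feeling for the floor.

Emit:
{"api": "step_arm", "payload": {
  "plan": [
    [0,0,0.002,0,22],
    [0,0,0.003,0,22],
    [0,0,0.004,0,22],
    [0,0,0.005,0,22],
    [0,0,0.005,0,22],
    [0,0,0.005,0,22]
  ]
}}

```text
time_s: 11.1
tcp_pos: [0.4921, 0.1033, 0.1603]
eef_rot: [-180.0, 0.0, -145.4]
contact_force: [-2.0, 0.5, 1.5]
gripper_width: 0.0297
gripper_force: 25.0
```

Run:
```python
from h import *
for i in range(2):
    s=r.get_state();print(s['tcp_pos'],s['contact_force'],s['gripper_width'])
    sd=eyes.capture('side')
sc=eyes.capture('scene')
cv2.imwrite('pics/c4.png',np.hstack([cv2.resize(sc[150:400,320:570,::-1],(400,400)),cv2.resize(sd[180:430,260:510,::-1],(400,400))]))
```

```text
[0.49209027 0.10329715 0.16029247] [-1.99444183  0.47160806  1.47519577] 0.029696959620643906
[0.49207475 0.10329081 0.16029292] [-1.59392622  0.09722697  1.82273639] 0.030208704486944044
```

View pics/c4.png

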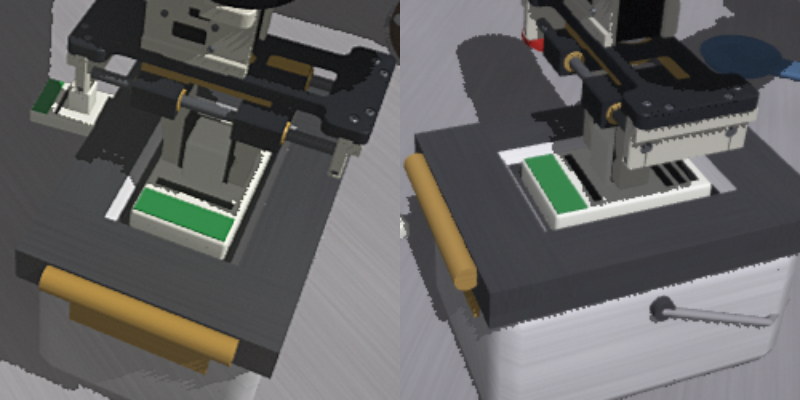

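Both views show the plate inside the pocket, level with the lid and with the green end towards the hinge. The vertical force has changed sign, so it is on the floor. Releasing and retreating.

Emit:
{"api": "step_arm", "payload": {
  "plan": [
    [0,0,0,0,40],
    [0,0,0,0,60],
    [0,0,0,0,70],
    [0,0,0,0,70],
    [0,0,0,0,70],
    [0,0,0,0,70],
    [0,0,0,0,70]
  ]
}}

```text
time_s: 11.83
tcp_pos: [0.4921, 0.1033, 0.16]
eef_rot: [-180.0, 0.0, -145.4]
contact_force: [-0.5, -0.3, 0.2]
gripper_width: 0.0681
gripper_force: 0.0
```

Emit:
{"api": "step_arm", "payload": {
  "plan": [
    [0,0,-0.05,0,70],
    [0,0,-0.15,0,70],
    [0,0,-0.3,0,70],
    [0,0,-0.45,0,70],
    [0,0,-0.55,0,70],
    [0,0,-0.6,0,70],
    [0,0,-0.6,0,70],
    [0,0,-0.6,0,70]
  ]
}}

```text
time_s: 12.5
tcp_pos: [0.4921, 0.1034, 0.3105]
eef_rot: [180.0, 0.1, -145.4]
contact_force: [-1.0, 0.2, -0.7]
gripper_width: 0.0703
gripper_force: 0.0
```

Run:
```python
from h import *
s=r.get_state();print(s['time_s'],s['tcp_pos'],s['eef_rot'])
w=eyes.capture('wrist')[:,:,::-1];sd=eyes.capture('side')[:,:,::-1];np.save('w5.npy',s,allow_pickle=True)
cv2.imwrite('pics/c5.png',np.hstack([cv2.resize(w[100:320,210:430],(400,400)),cv2.resize(sd[180:400,260:480],(400,400))]))
```

```text
12.5 [0.49214522 0.10343308 0.3105052 ] [ 1.79986656e+02  8.99270518e-02 -1.45447564e+02]
```

View pics/c5.png

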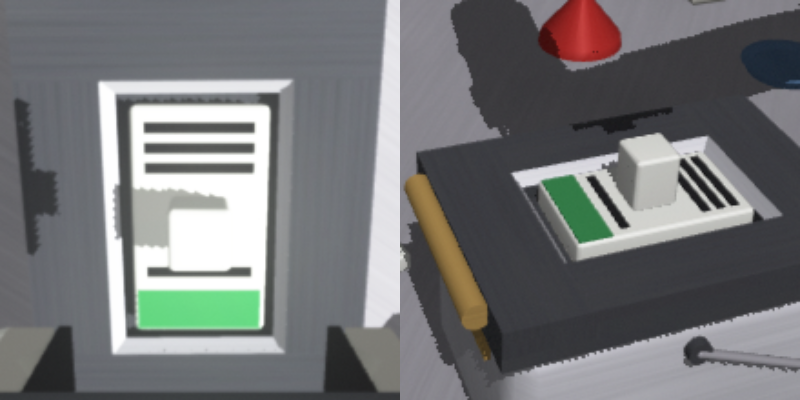

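The filter lies flat in the pocket with even gaps and its green end towards the hinge. The robot is clear of everything, so I'm handing in.

```bash
python3 -c "
from plant import workorder
print(workorder.close_job())"
```

```text
the job is handed in; nothing more can be done
None
```

The filter was lifted out, turned half a turn and lowered into the pocket with its green end towards the hinge; it was let go only once down, and the job was handed in at about 12.6 s (no verdict was returned).

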